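# Fit the level gauge stick into the hidden socket of a self-watering tray

## Task

Fit the water-level gauge stick to the covered plant tray: take it out of its stand and set its tip down on the floor of the cover's groove, close to either end. Feel along the groove with light pressure until the tip drops into the hidden socket, then press the stick gently down until its collar rests on the cover and let go of it, leaving it upright. Never press hard on the tray, and leave the pots, the mug and the bottle where they stand.

Things in the scene. Friction and masses are not known exactly. Their poses are not given: they have to be found in the camera images.
- tray: Self-watering plant tray, fixed to the table: black box with flat grey cover, 160 (x) by 260 (y) by 80 mm high; origin at the centre of its underside, z up. Cover 6 mm thick, top at z = 80 mm. A groove 18 mm wide, 130 mm long (y = -65 to 65 mm) runs along y through the cover at x = -35 mm, floor at z = 74 mm. Two pots stand on the +x half. Over 25 N on the tray damages it.
- groove_mid (a point): middle of the groove floor (tray frame x = -35, y = 0, z = 74 mm). On the groove's middle line, centre anywhere from 34 mm to -y to 34 mm to +y of this point, is a square socket 15 mm wide, 44 mm deep, closed flush by a plug of the same grey plastic: it cannot be seen and must be felt. Elsewhere the floor is hard.
- groove_end_a (a point): middle of the groove floor's -y end (z = 74 mm, x = -35 mm, y = -65 mm in the tray's frame)
- groove_end_b (a point): middle of the groove floor's +y end (z = 74 mm, x = -35 mm, y = +65 mm in the tray's frame)
- plug (a joint): how far the socket's plug has been pushed down (m): 0 flush with the groove floor, about 0.034 when the stick's collar rests on the cover. It gives way only when the tip bears on it alone, at about 2 N (up to 3 N when pushed quickly), resists so all the way and stays where it is pushed.
- stick: Level gauge stick, upright, 110 mm long, 55 to 105 g; origin at the centre of its tip (lower end), z to the top. Aluminium pin 12 mm in diameter from 0 to 40 mm, tip chamfered to 8 mm over the last 3 mm; collar 28 mm in diameter from 40 to 45 mm; round grey handle 20 mm in diameter from 45 to 110 mm, to be gripped. Its collar rests on the stand at the start.
- stand: Black parking stand, fixed to the table: foot 90 x 90 x 8 mm, block 44 x 44 mm up to 50 mm high with an upright round hole 17 mm wide in its middle in which the stick stands (tip 10 mm above the table); origin at the centre of its underside.
- pot_a: bystander: black pot with a rosette plant on the tray's cover, 64 mm wide, 55 mm high (plant to 85 mm); origin at the centre of its underside
- pot_b: bystander: terracotta pot with a rosette plant on the tray's cover, 64 mm wide, 55 mm high (plant to 85 mm); origin at the centre of its underside
- mug: bystander: white mug, 80 mm wide, 92 mm high; origin at the centre of its underside
- seed_pot: bystander: black pot with a seedling, 80 mm wide, 70 mm high (plant to about 190 mm); origin at the centre of its underside
- wash_bottle: bystander: clear bottle with a blue cap, 66 mm wide, 170 mm high; origin at the centre of its underside
Mind the look-alikes: they are no part of the job. Of the things that look like the stick, the smallest one is meant.

How it is judged:
On the way, in this order (a step that is already met when the one before it is completed fails the run):
1. the stick is drawn clear of its stand (z of stick in the frame of stand above 0.055 m), for 0.1 s.
2. its tip rests on the groove floor close to one end (within 27 mm of the end) (contact force between stick and tray above 0.4 N and z of stick in the frame of tray between 0.07 and 0.077 m and x of stick in the frame of tray between -0.043 and -0.027 m and (distance between stick and groove_end_a below 0.027 m or distance between stick and groove_end_b below 0.027 m)), for 0.1 s.
3. the tip has dropped into the socket and pushed the plug down by more than 8 mm (value of joint plug above 0.008 m and z of stick in the frame of tray below 0.067 m), for 0.1 s.
At the end, for the whole second after the job is handed in: The stick stands in the socket with its collar on the cover (within 3 mm: tip no higher than 43 mm in the tray's frame), the plug is pushed down by more than 30 mm, the stick is upright within 0.12 rad, at rest and released (z of stick in the frame of tray below 0.043 m and value of joint plug above 0.03 m and x of stick in the frame of tray between -0.045 and -0.025 m and angle between stick's own z axis and vertical below 0.12 rad and linear speed of stick below 0.02 m/s); the robot touches nothing.
It fails at once if the stick presses on the tray with more than 25 N (contact force between stick and tray above 25 N).
It fails at once if the robot itself presses on the tray with more than 25 N (contact force between the arm and tray above 25 N).
It fails at once if a pot, the mug or the bottle is moved by more than 25 mm or tipped over (distance of any of pot_a, pot_b, mug, seed_pot, wash_bottle from where it was at the start of the episode above 0.025 m or angle between any of pot_a, pot_b, mug, seed_pot, wash_bottle's own z axis and vertical above 0.5 rad).
It also fails if it takes over 72 s, if anything falls off the work surface, if the arm or the gripper's body presses on something with over 40 N, if the wrist force passes 120 N, or if a joint passes its speed limit or range.

## Robot

A 7-joint arm with a two-finger parallel gripper is mounted at the origin on the work surface. World frame = base frame: x ahead of the robot, y to its left, z up, the work surface at z = 0. Lengths are in m, angles in rad, forces in N, time in s.
With the tool pointing down it reaches from about 0.425 to 0.875 m from the base axis. Payload 4.7 kg.
Tool frame: the origin (TCP) lies on the mounting face of the last link; the fingertips stand 182 mm ahead of it and the grasp point (between the pads) lies 164 mm ahead of it; x points along the fingers, y is the direction in which the jaws open and shut, and the axes are right-handed (so a half turn about x gives the same grasp; the last joint's range is limited). The gripper opens to 87 mm and grips with 3 to 60 N. Pads are 19 mm wide; open, the fingers measure 117 mm over their backs; the gripper's body (75 mm by 190 mm) begins 51 mm behind the grasp point.
Start: joints at [1.154, 0.321, -0.07, 1.45, 0.023, 1.371, -0.057], TCP at [0.271, -0.591, 0.405] pointing down, gripper open.
Joint ranges: [-2.86, 2.86], [-0.3, 2.09], [-1.38, 1.24], [0.06, 2.45], [-1.56, 4.7], [0.09, 2.05], [-2.69, 2.69]. Speed limits (rad/s): [2.57, 2.57, 3.14, 3.14, 3.14, 3.14, 3.14].

## Interface

Orientations are given as a rotation vector (axis times angle).
In Python, from bench import monitor, get_image, ctrl gives the robot as it stands.
- The arm moves only by the shell command python3 -m creep 'ROWS' [FORCE]. ROWS is JSON, a list of rows, each a list of 7 numbers: the shift along the tool's x, y, z in mm, then the turn, a rotation vector about the tool's x, y, z in rad, then the finger opening in mm, from 0 to 87. A call has 1 to 5 rows; each row shifts and turns the commanded pose from where the row before left it, along the tool's axes as they then stand; what a row does not reach is not made up. A row lasts 1/10 s, in which the tool goes at most 50 mm and 8.59 degrees, less where a joint would pass 70% of its speed; a pose out of reach is approached as far as the arm can. A call is refused whole if a number of a shift passes 50 or a number of a turn 0.15, either way. A call with a gripper value outside its range is refused whole. The fingers move at their own pace and stop on an object; FORCE is the grip in N (left out, the last holds). Time passes only in rows, so rows that do not move let the fingers close. It gives the time, the measured TCP pose, the force and the opening at its end, in the units of the state.
- monitor.get_state(): the state, without advancing time (a new reading comes with each control period).
- get_image(name): name is "scene" or "top"; returns a dict with "img" (420x560x3 uint8, red, green, blue), "mtx" (3x3 intrinsics, pixels), "D" ([k1, k2, p1, p2, k3] as OpenCV has them; the pictures are not rectified), "view" (4x4, takes a point from world to camera coordinates). Camera axes: x right, y up, looking along -z (the intrinsics and any distortion apply to the point x, -y, -z); pixel columns grow to the right and rows downward; lengths in m; the calibration is good to about 2 mm. A picture is of the moment at which its call begins. There is no depth.
- ctrl.close_job(): hands the job in, once; it reports no verdict.
The state is a dict: "time": time; "joint_positions": joint angles; "qd": joint speeds; "joint_torque": joint torques, N m; "position": TCP position; "tool_rot": TCP orientation; "ft_force": force on the tool from outside, world axes, zero at the start; "torque": the same for the moment, N m; "grip_width": opening from 0.0 (shut) to 1.0 (fully open).
Only numpy, scipy, OpenCV 4.12 (cv2) and the standard library are available. Lean on these libraries where they do the work, as an engineer would, in place of code of your own. Each camera call takes 0.05 s, during which the arm holds its last target.

## Working session

There is one attempt and no reset: what is moved stays moved. The work goes in short steps, Python scripts to look and compute and a shell command to move; the robot and the scene stay as the last step left them, time stands still between calls to the robot, and variables do not carry over. Pictures are saved under pics/ and viewed, and the job is handed in when it is done.

```bash
ls; mkdir -p pics
python3 - <<'E'
from bench import monitor,get_image
import cv2,pickle
s=monitor.get_state();print(s)
d={}
for n in("scene","top"):
    i=get_image(n);d[n]=i;cv2.imwrite(f"pics/{n}0.png",cv2.cvtColor(i["img"],cv2.COLOR_RGB2BGR))
    print(i["mtx"],i["D"],i["view"])
pickle.dump(d,open("d0.pkl","wb"))
E
```

```text
pics
{'time': 0.0, 'joint_positions': array([ 1.15408732,  0.32185088, -0.0700108 ,  1.45170157,  0.02263032,
        1.37081317, -0.05691214]), 'qd': array([-0.00032962,  0.00036412,  0.00258702,  0.00019043, -0.00239986,
        0.00049723, -0.00114866]), 'joint_torque': array([-8.53882921e-04, -4.91287744e+01, -4.04283777e-01, -3.12528419e+01,
       -6.40770094e-02,  4.37431899e-02,  1.55858829e-04]), 'position': array([ 0.27128295, -0.59044977,  0.40362916]), 'tool_rot': array([ 1.98346967,  0.43599472, -1.9846345 ]), 'ft_force': array([ 0.66840269, -0.2999442 ,  0.46910744]), 'torque': array([-0.0185873 , -0.05078312,  0.02369396]), 'grip_width': 0.9952524638414711}
[[470.53863698   0.         275.79612188]
 [  0.         470.53863698 205.85894397]
 [  0.           0.           1.        ]] [0.04380365 0.         0.         0.         0.        ] [[ 0.2591246   0.96580013 -0.00919506 -0.01100253]
 [-0.65723411  0.18329636  0.73105798  0.33545206]
 [ 0.70774131 -0.1833918   0.68225338 -1.56044006]
 [ 0.          0.          0.          1.        ]]
[[478.44515649   0.         284.63511579]
 [  0.         478.44515649 201.25634674]
 [  0.           0.           1.        ]] [-0.14076475  0.          0.          0.          0.        ] [[ 0.01052811 -0.99992209 -0.00670675 -0.13453777]
 [ 0.9909905   0.00953803  0.13359215 -0.58158315]
 [-0.13351777 -0.0080528   0.9910137  -1.27808046]
 [ 0.          0.          0.          1.        ]]
```

Create h.py:
```python
import numpy as np,cv2,pickle
def ray(i,u,v):
    p=cv2.undistortPoints(np.array([[[u,v]]],float),np.array(i["mtx"]),np.array(i["D"],float))[0,0]
    V=np.array(i["view"]);R=V[:3,:3];t=V[:3,3]
    return -R.T@t, R.T@np.array([p[0],-p[1],-1.])
def onz(i,u,v,z):
    o,d=ray(i,u,v);return o+d*(z-o[2])/d[2]
def proj(i,P):
    V=np.array(i["view"]);c=V[:3,:3]@np.array(P)+V[:3,3]
    q=np.array([[c[0],-c[1],-c[2]]]);return cv2.projectPoints(q,np.zeros(3),np.zeros(3),np.array(i["mtx"]),np.array(i["D"],float))[0][0,0]
def tri(i,a,j,b):
    o1,d1=ray(i,*a);o2,d2=ray(j,*b)
    A=np.stack([d1,-d2],1);s=np.linalg.lstsq(A,o2-o1,rcond=None)[0]
    p,q=o1+d1*s[0],o2+d2*s[1];return (p+q)/2,np.linalg.norm(p-q)
```

```text
(no output)
```

View pics/scene0.png

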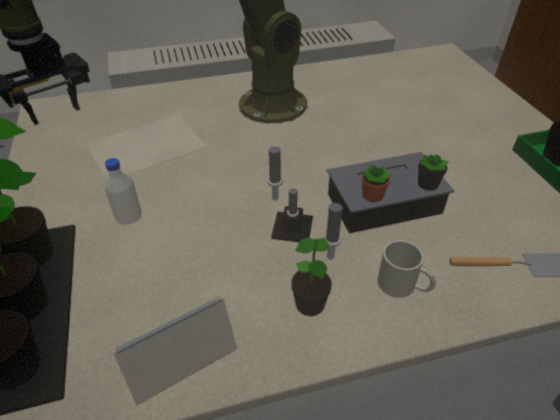

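View pics/top0.png

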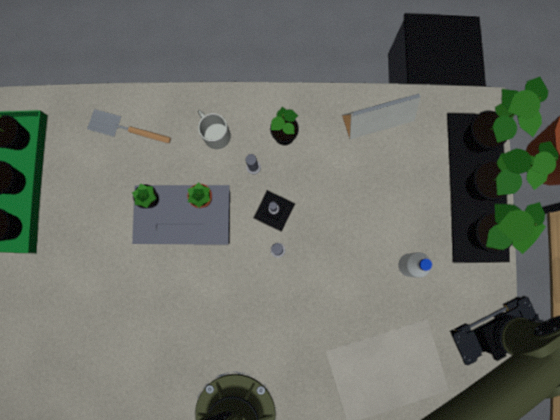

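Look-alikes: the thing in the stand (scene 293,200; top 273,209), a larger one at (275,172)/(277,249), and a larger one at (334,232)/(252,162). By description (in the stand, smallest) it is the one in the stand. I'll check it in a crop and measure.

Run:
```python
import pickle,cv2,numpy as np
d=pickle.load(open("d0.pkl","rb"))
a=d["scene"]["img"][130:270,250:350,::-1];b=d["top"]["img"][150:262,125:305,::-1]
a=cv2.resize(a,None,fx=4,fy=4,interpolation=cv2.INTER_CUBIC);b=cv2.resize(b,None,fx=4,fy=4,interpolation=cv2.INTER_CUBIC)
cv2.imwrite("pics/c1.png",a);cv2.imwrite("pics/c2.png",np.clip(b*1.6,0,255).astype(np.uint8))
```

```text
(no output)
```

View pics/c1.png

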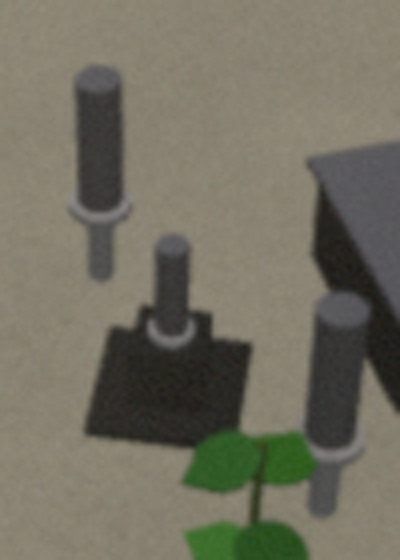

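View pics/c2.png

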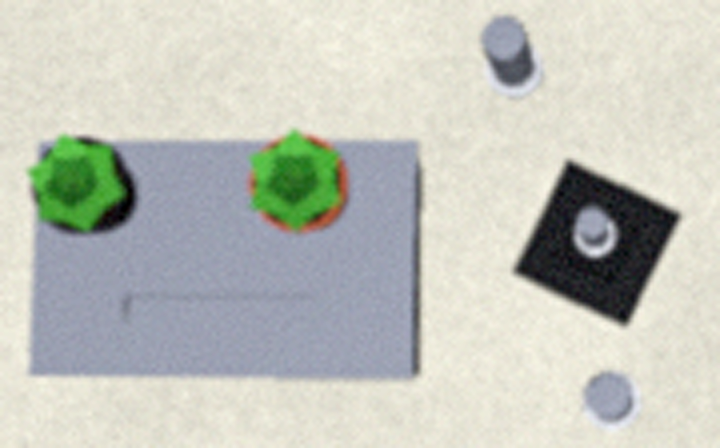

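Run:
```python
from h import *
d=pickle.load(open("d0.pkl","rb"));S,T=d["scene"],d["top"]
p,e=tri(S,(172/4+250-.4,242/4+130-.4),T,(594/4+125-.4,219/4+150-.4));print("handle top tri",p,e)
print(onz(T,*(594/4+125-.4,219/4+150-.4),.12),onz(S,172/4+250-.4,242/4+130-.4,.12))
print("collar",onz(T,595/4+125-.4,233/4+150-.4,.055))
# stand foot corners z=.008
for u,v in((570,160),(681,214),(627,325),(514,270)):print("foot",onz(T,u/4+124.6,v/4+149.6,.008)[:2])
# others
for n,u,v,z in(("L1top",277.5,248.5,.2),("L1top2",610/4+124.6,396/4+149.6,.15),("L2",505/4+124.6,37/4+149.6,.15),("seed",285,130,.035)):print(n,onz(T,u,v,z)[:2])
print("L1",tri(S,(98/4+249.6,77/4+129.6),T,(610/4+124.6,393/4+149.6)));print("L2",tri(S,(342/4+249.6,308/4+129.6),T,(505/4+124.6,37/4+149.6)))
# cover mask
im=cv2.GaussianBlur(T["img"],(3,3),0).astype(int)
m=((im[...,2]-im[...,0])>3).astype(np.uint8); m[:,:125]=0;m[:175]=0;m[250:]=0;m[:,236:]=0
m=cv2.morphologyEx(m,cv2.MORPH_OPEN,np.ones((3,3)))
c=max(cv2.findContours(m,cv2.RETR_EXTERNAL,cv2.CHAIN_APPROX_NONE)[0],key=cv2.contourArea)[:,0]
print(im[230,150],im[300,150],c.min(0),c.max(0))
W=np.array([onz(T,u,v,.08)[:2] for u,v in c.astype(float)])
r=cv2.minAreaRect(W.astype(np.float32)*1000);print(r)
b=cv2.boxPoints(r);print(b)
# edges line fits
x0,y0=c.min(0);x1,y1=c.max(0)
for n,s in(("near",(c[:,1]>y1-4)&(c[:,0]>x0+6)&(c[:,0]<x1-6)),("right",(c[:,0]>x1-4)&(c[:,1]>y0+6)&(c[:,1]<y1-6)),("left",(c[:,0]<x0+5)&(c[:,1]>y0+27)&(c[:,1]<y1-6)),("far",(c[:,1]<y0+4)&(c[:,0]>x0+30)&(c[:,0]<x1-6))):
    q=W[s];l=cv2.fitLine((q*1000).astype(np.float32),cv2.DIST_HUBER,0,.01,.01).ravel();print(n,s.sum(),l)
for n,(u,v) in dict(gl_far=(126,297),gr_far=(315,297),gl=(126,320)).items():print(n,onz(T,u/4+124.6,v/4+149.6,.08))
```

```text
handle top tri [ 0.56347926 -0.09957114  0.12125755] 0.00029253812968294983
[ 0.56360328 -0.09967229  0.12      ] [ 0.56212813 -0.0989984   0.12      ]
collar [ 0.56235211 -0.09837772  0.055     ]
foot [ 0.61980166 -0.07849752]
foot [ 0.58206883 -0.15722768]
foot [ 0.50348913 -0.12011888]
foot [ 0.54129867 -0.04036774]
L1top [ 0.44738673 -0.11417246]
L1top2 [ 0.44888883 -0.11208272]
L2 [ 0.67631511 -0.04216382]
seed [ 0.78651219 -0.12753276]
L1 (array([ 0.45045598, -0.11218311,  0.1585501 ]), np.float64(0.00014751280023175153))
L2 (array([ 0.67497824, -0.04233467,  0.15644394]), np.float64(0.000736810181695111))
[ 98 100 111] [143 141 132] [133 185] [228 244]
((539.893310546875, 149.7678985595703), (158.1057586669922, 259.2235107421875), 0.4314120411872864)
[[459.8668   278.78076 ]
 [461.81857   19.564592]
 [619.9198    20.755035]
 [617.968    279.9712  ]]
near 82 [ 1.5821468e-02 -9.9987483e-01  4.6283701e+02  1.3657266e+02]
right 46 [9.9967492e-01 2.5496684e-02 5.3130652e+02 2.1181795e+01]
left 25 [ 9.9998754e-01 -4.9882643e-03  5.1056866e+02  2.7756921e+02]
far 43 [ 7.5924420e-03 -9.9997115e-01  6.1919421e+02  1.1418710e+02]
gl_far [0.51289166 0.21495182 0.08      ]
gr_far [0.51455013 0.08676528 0.08      ]
gl [0.4974521  0.21429343 0.08      ]
```

```bash
cat >> h.py <<'E'
from scipy.spatial.transform import Rotation as Rn
def st():
    from bench import monitor
    return monitor.get_state()
def plan(grasp,yaw_y=0.0):
    """grasp: world point for grasp point; tool x down, tool y closest to +-(−sin,cos). prints shift in tool frame, turn"""
    s=st();R=Rn.from_rotvec(s["tool_rot"]).as_matrix();p=np.array(s["position"])
    y=np.array([-np.sin(yaw_y),np.cos(yaw_y),0]);
    if R[:,1]@y<0:y=-y
    x=np.array([0,0,-1.]);Rt=np.stack([x,y,np.cross(x,y)],1)
    turn=Rn.from_matrix(R.T@Rt).as_rotvec()
    tcp=np.array(grasp)-.164*x
    print("t",s["time"],"tcp",p.round(4),"turn",turn.round(4),"shift cur-tool",(R.T@(tcp-p)*1000).round(1),"shift after-turn",(Rt.T@(tcp-p)*1000).round(1))
    print("tooly",R[:,1].round(3),"F",np.round(s["ft_force"],2),"grip",s["grip_width"])
E
python3 - <<'E'
from h import *
plan([.563,-.0993,.195]); plan([.563,-.0993,.095])
E
```

```text
t 0.1 tcp [ 0.2713 -0.5905  0.4038] turn [0.4308 0.0005 0.0016] shift cur-tool [  45.3 -324.4 -470.1] shift after-turn [  44.8 -491.2 -291.7]
tooly [ 0.418 -0.909 -0.002] F [-0.35  0.19 -0.24] grip 1.0020622849422405
t 0.1 tcp [ 0.2713 -0.5905  0.4038] turn [0.4308 0.0005 0.0016] shift cur-tool [ 145.3 -324.2 -470.1] shift after-turn [ 144.8 -491.2 -291.7]
tooly [ 0.418 -0.909 -0.002] F [-0.35  0.19 -0.24] grip 1.0020622849422405
```

```bash
python3 -m creep '[[0,0,0,0.1436,0,0,87],[0,0,0,0.1436,0,0,87],[0,0,0,0.1436,0,0,87],[0,-41,-24,0,0,0,87],[0,-41,-24,0,0,0,87]]'
python3 -m creep '[[0,-41,-24,0,0,0,87],[0,-41,-24,0,0,0,87],[0,-41,-24,0,0,0,87],[0,-41,-24,0,0,0,87],[0,-41,-24,0,0,0,87]]'
python3 -c "
from h import *
plan([.563,-.0993,.195])"
```

```text
time: 0.6
position: [0.3187, -0.5085, 0.4037]
tool_rot: [-2.218, 0.003, 2.22]
ft_force: [1.6, 0.3, 1.1]
grip_width: 0.999
time: 1.1
position: [0.4399, -0.3017, 0.4044]
tool_rot: [-2.221, 0.0, 2.222]
ft_force: [0.9, -1.0, -0.4]
grip_width: 0.996
t 1.1 tcp [ 0.4399 -0.3017  0.4044] turn [-0.0001  0.0005 -0.    ] shift cur-tool [  45.4 -202.4 -123.1] shift after-turn [  45.4 -202.4 -123.1]
tooly [-0. -1.  0.] F [ 0.9  -0.99 -0.4 ] grip 0.9961917758982871
```

```bash
python3 -m creep '[[9,-41,-24.6,0,0,0,87],[9,-41,-24.6,0,0,0,87],[9,-41,-24.6,0,0,0,87],[9,-40,-24.6,0,0,0,87],[9,-39.5,-24.6,0,0,0,87]]'
python3 -m creep '[[0,0,0,0,0,0,87],[0,0,0,0,0,0,87]]'
python3 - <<'E'
from h import *
from bench import get_image
plan([.563,-.0993,.095])
d={}
for n in("scene","top"):
    i=get_image(n);d[n]=i
pickle.dump(d,open("d1.pkl","wb"))
a=cv2.resize(d["scene"]["img"][100:270,220:370,::-1],None,fx=3.5,fy=3.5);b=cv2.resize(d["top"]["img"][150:262,195:345,::-1],None,fx=4,fy=4)
cv2.imwrite("pics/c3.png",a);cv2.imwrite("pics/c4.png",b)
E
```

```text
time: 1.6
position: [0.5629, -0.0994, 0.3592]
tool_rot: [2.221, -0.0, -2.222]
ft_force: [1.0, -0.2, 0.9]
grip_width: 0.999
time: 1.8
position: [0.5626, -0.0998, 0.3589]
tool_rot: [2.218, 0.004, -2.222]
ft_force: [-0.6, -0.3, 0.3]
grip_width: 0.999
t 1.8 tcp [ 0.5626 -0.0998  0.3589] turn [0.0033 0.0017 0.0004] shift cur-tool [99.9 -0.4 -0.6] shift after-turn [99.9 -0.5 -0.4]
tooly [ 0.003 -1.    -0.   ] F [-0.63 -0.29  0.35] grip 0.9992713965882343
```

View pics/c3.png

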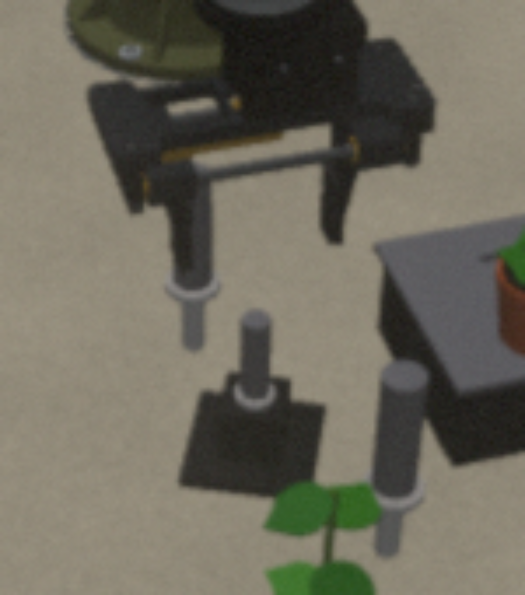

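The stick (crop 256,360) lies between the open fingers (crop 185 and 335), with both look-alikes clear of the jaws. I'll descend and grip.

```bash
python3 -m creep '[[25,0,0,0,0,0,87],[25,0,0,0,0,0,87],[25,0,0,0,0,0,87],[25,0,0,0,0,0,87],[0,0,0,0,0,0,87]]' 25
python3 -m creep '[[0,0,0,0,0,0,10],[0,0,0,0,0,0,10],[0,0,0,0,0,0,10],[0,0,0,0,0,0,10],[0,0,0,0,0,0,10]]' 25
python3 -m creep '[[0,0,0,0,0,0,10],[0,0,0,0,0,0,10],[0,0,0,0,0,0,10]]' 25
```

```text
time: 2.4
position: [0.5602, -0.1032, 0.2565]
tool_rot: [-2.212, 0.003, 2.227]
ft_force: [-1.4, -0.5, -0.1]
grip_width: 0.997
time: 2.9
position: [0.5626, -0.1011, 0.2604]
tool_rot: [2.222, -0.0, -2.22]
ft_force: [-0.1, -0.5, -0.4]
grip_width: 0.63
time: 3.2
position: [0.5624, -0.1011, 0.2597]
tool_rot: [2.221, 0.0, -2.221]
ft_force: [-0.4, -0.7, 0.5]
grip_width: 0.358
```

```bash
python3 -m creep '[[0,-1.5,0,0,0,0,10],[0,0,0,0,0,0,10],[0,0,0,0,0,0,10],[0,0,0,0,0,0,10],[0,0,0,0,0,0,10]]' 25
```

```text
time: 3.7
position: [0.5624, -0.0996, 0.2597]
tool_rot: [2.221, -0.0, -2.221]
ft_force: [0.2, -0.2, -0.3]
grip_width: 0.218
```

```bash
python3 -m creep '[[0,0,0,0,0,0,10],[0,0,0,0,0,0,10],[0,0,0,0,0,0,10]]' 25
python3 -m creep '[[-15,0,0,0,0,0,10],[-15,0,0,0,0,0,10],[-20,0,0,0,0,0,10],[-25,0,0,0,0,0,10],[-25,0,0,0,0,0,10]]'
python3 -m creep '[[-20,0,0,0,0,0,10],[-10,0,0,0,0,0,10],[0,0,0,0,0,0,10]]'
python3 - <<'E'
from h import *
from bench import get_image
plan([.5055,.098,.175+.085])
d={}
for n in("scene","top"):
    i=get_image(n);d[n]=i
pickle.dump(d,open("d2.pkl","wb"))
a=cv2.resize(d["scene"]["img"][70:270,220:370,::-1],None,fx=3,fy=3)
cv2.imwrite("pics/c5.png",a)
E
```

```text
time: 4.0
position: [0.5624, -0.0997, 0.2597]
tool_rot: [2.221, -0.0, -2.222]
ft_force: [-0.2, 0.4, -0.5]
grip_width: 0.226
time: 4.5
position: [0.5625, -0.0995, 0.3624]
tool_rot: [2.223, -0.0, -2.219]
ft_force: [1.2, 0.1, -0.2]
grip_width: 0.221
time: 4.8
position: [0.5629, -0.0995, 0.3924]
tool_rot: [2.226, -0.001, -2.216]
ft_force: [0.6, 0.0, -1.1]
grip_width: 0.226
t 4.8 tcp [ 0.5629 -0.0995  0.3924] turn [ 0.     -0.0043 -0.0012] shift cur-tool [ -32.1 -197.5   57.2] shift after-turn [ -31.6 -197.5   57.4]
tooly [ 0.    -1.     0.001] F [ 0.59  0.03 -1.09] grip 0.22607128420320527
```

View pics/c5.png

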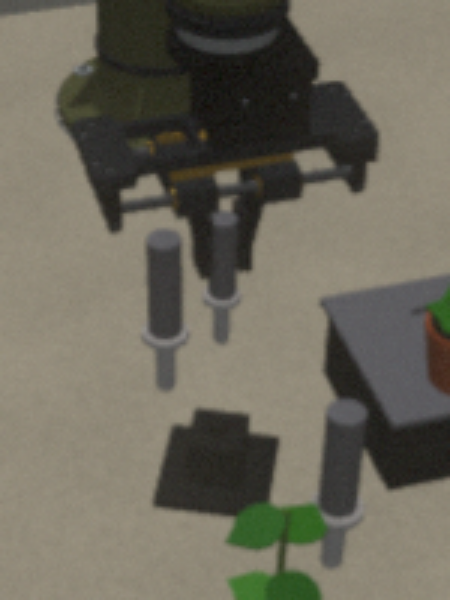

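```bash
python3 -m creep '[[0,-30,10,0,0,0,10],[0,-42,12,0,0,0,10],[0,-45,12,0,0,0,10],[0,-45,12,0,0,0,10],[0,-35.5,11.2,0,0,0,10]]'
python3 -m creep '[[15,0,0,0,0,0,10],[15,0,0,0,0,0,10],[10,0,0,0,0,0,10],[0,0,0,0,0,0,10],[0,0,0,0,0,0,10]]'
python3 - <<'E'
from h import *
from bench import get_image
plan([.5055,.098,.074+.0857])
d={}
for n in("scene","top"):
    i=get_image(n);d[n]=i
pickle.dump(d,open("d3.pkl","wb"))
for z in (.074,.080): print(z,[proj(d[n],[.5055,.098,z]).round(1) for n in d])
print([proj(d[n],[.5055,.098,.1027]).round(1) for n in d])
a=cv2.resize(d["scene"]["img"][110:240,310:460,::-1],None,fx=5,fy=4.6)
cv2.imwrite("pics/c6.png",cv2.convertScaleAbs(a,alpha=1.5))
E
```

```text
time: 5.4
position: [0.5038, 0.1006, 0.3884]
tool_rot: [2.218, 0.003, -2.223]
ft_force: [-0.0, 0.4, -1.1]
grip_width: 0.223
time: 5.9
position: [0.5055, 0.0966, 0.3491]
tool_rot: [-2.219, 0.002, 2.222]
ft_force: [0.2, 0.5, -0.2]
grip_width: 0.225
t 5.9 tcp [0.5055 0.0966 0.3491] turn [-0.0022  0.0013 -0.    ] shift cur-tool [25.4 -1.4  0. ] shift after-turn [25.4 -1.4  0. ]
tooly [-0.002 -1.     0.   ] F [ 0.2   0.51 -0.16] grip 0.22513821971415637
0.074 [array([362. , 175.5]), array([199.5, 227.4])]
0.08 [array([362.3, 173.7]), array([199.1, 227.2])]
[array([363.3, 166.4]), array([197.5, 226.5])]
```

View pics/c6.png

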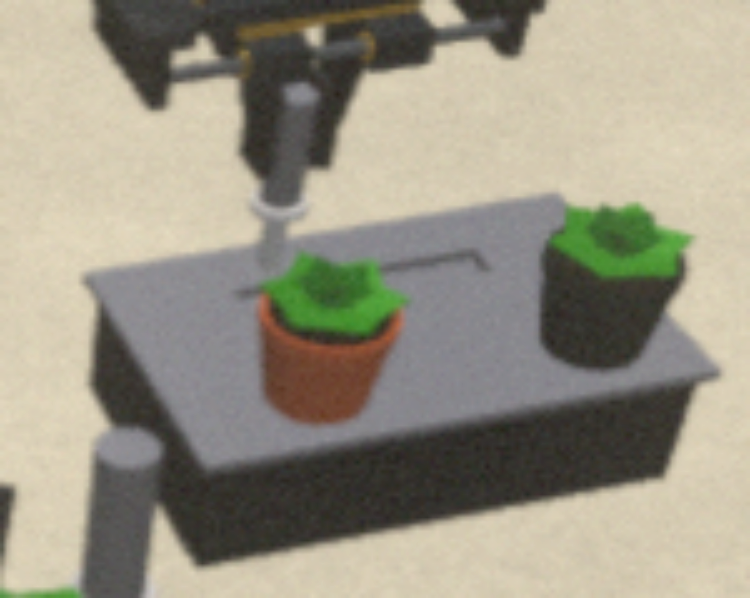

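Run:
```python
from h import *
d=pickle.load(open("d3.pkl","rb"));S=d["scene"]
for h in (0,.0425,.110):
    p=proj(S,[.5055,.0966,.0994+h]);print(h,(p-[310,110])*[5,4.6])
```

```text
0 [263.24449433 264.8747563 ]
0.0425 [273.77471495 200.29360152]
0.11 [291.76315736  90.42105253]
```

Run:
```python
from h import *
d=pickle.load(open("d3.pkl","rb"));S,T=d["scene"],d["top"]
for P in ([.5133,.2147,.08],[.5146,.0848,.08],[.461,.020,.08],[.459,.280,.08],[.621,.020,.08]):
    p=proj(S,P);print(P,((p-[310,110])*[5,4.6]).round(),p.round(1),proj(T,P).round(1))
a=cv2.resize(S["img"][125:175,345:390,::-1],None,fx=12,fy=12,interpolation=cv2.INTER_CUBIC)
b=cv2.resize(T["img"][170:260,125:265,::-1],None,fx=5,fy=5,interpolation=cv2.INTER_CUBIC)
cv2.imwrite("pics/c7.png",cv2.convertScaleAbs(a,alpha=1.5));cv2.imwrite("pics/c8.png",cv2.convertScaleAbs(b,alpha=1.7))
```

```text
[0.5133, 0.2147, 0.08] [486. 265.] [407.1 167.5] [156.2 223.7]
[0.5146, 0.0848, 0.08] [243. 307.] [358.7 176.8] [204.1 223.8]
[0.461, 0.02, 0.08] [ 82. 268.] [326.4 168.2] [227.8 244.3]
[0.459, 0.28, 0.08] [553. 188.] [420.7 150.8] [131.6 243.5]
[0.621, 0.02, 0.08] [200. 462.] [350.  210.5] [229.3 184.6]
```

View pics/c7.png

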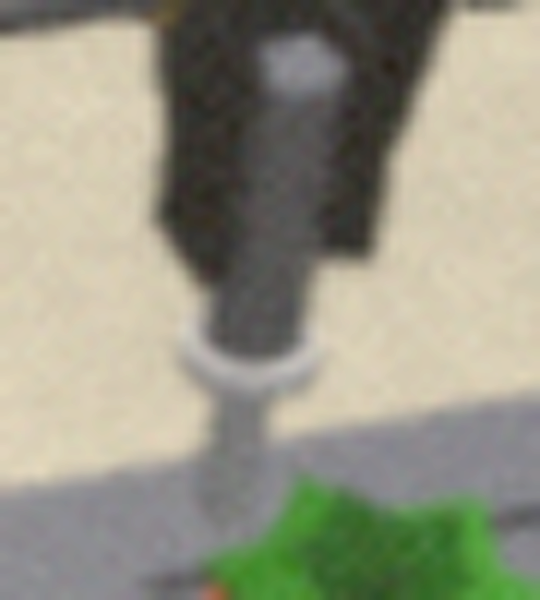

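View pics/c8.png

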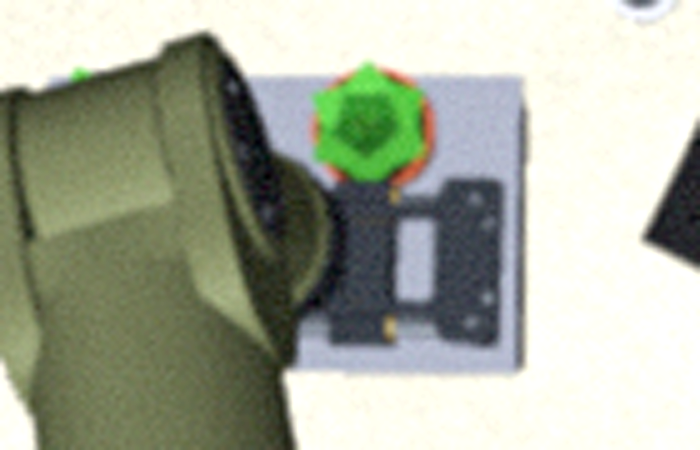

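The stick tip appears at scene (363.5,168.8), within about 1 px of the prediction once the scene camera's roughly 1 px offset (seen on the tray corners) is allowed for. It sits in line with the groove and tilted by no more than about 0.02 rad. I'll descend to the floor near end a.

```bash
python3 -m creep '[[5,-2,0,0,0,0,10],[6,0,0,0,0,0,10],[5,0,0,0,0,0,10],[3,0,0,0,0,0,10],[0,0,0,0,0,0,10]]'
python3 -m creep '[[0.5,0,0,0,0,0,10],[0.5,0,0,0,0,0,10],[0.5,0,0,0,0,0,10],[0.5,0,0,0,0,0,10],[0,0,0,0,0,0,10]]'
```

```text
time: 6.5
position: [0.505, 0.0998, 0.33]
tool_rot: [2.22, -0.0, -2.223]
ft_force: [-1.1, -0.3, -0.9]
grip_width: 0.222
time: 7.0
position: [0.5052, 0.0999, 0.3287]
tool_rot: [2.221, -0.0, -2.221]
ft_force: [-0.4, -0.2, -1.0]
grip_width: 0.222
```

```bash
python3 -m creep '[[0.6,0,0,0,0,0,10],[0.6,0,0,0,0,0,10],[0.6,0,0,0,0,0,10],[0.6,0,0,0,0,0,10],[0,0,0,0,0,0,10]]'
python3 -m creep '[[0.4,0,0,0,0,0,10],[0.4,0,0,0,0,0,10],[0.4,0,0,0,0,0,10],[0,0,0,0,0,0,10]]'
```

```text
time: 7.5
position: [0.5052, 0.0999, 0.3262]
tool_rot: [2.221, -0.0, -2.222]
ft_force: [0.0, 0.1, -1.2]
grip_width: 0.224
time: 7.9
position: [0.5052, 0.0999, 0.325]
tool_rot: [2.221, -0.0, -2.222]
ft_force: [-0.2, -0.0, -0.3]
grip_width: 0.219
```

```bash
python3 -m creep '[[0.4,0,0,0,0,0,10],[0.4,0,0,0,0,0,10],[0,0,0,0,0,0,10]]'
python3 -m creep '[[0.4,0,0,0,0,0,10],[0.4,0,0,0,0,0,10],[0,0,0,0,0,0,10]]'
```

```text
time: 8.2
position: [0.5052, 0.0999, 0.3243]
tool_rot: [2.221, -0.0, -2.222]
ft_force: [0.6, 0.3, -1.9]
grip_width: 0.226
time: 8.5
position: [0.5052, 0.0999, 0.3236]
tool_rot: [2.221, -0.0, -2.221]
ft_force: [-0.4, -0.4, 0.2]
grip_width: 0.223
```

```bash
python3 -m creep '[[0.4,0,0,0,0,0,10],[0.4,0,0,0,0,0,10],[0,0,0,0,0,0,10]]'
python3 -m creep '[[0.3,0,0,0,0,0,10],[0.3,0,0,0,0,0,10],[0,0,0,0,0,0,10]]'
```

```text
time: 8.8
position: [0.5054, 0.1, 0.3235]
tool_rot: [2.222, -0.0, -2.221]
ft_force: [-1.6, -0.5, 4.6]
grip_width: 0.222
time: 9.1
position: [0.5054, 0.1, 0.3234]
tool_rot: [2.222, -0.0, -2.22]
ft_force: [-2.3, -0.4, 8.3]
grip_width: 0.224
```

Contact came at TCP z 0.3236, just where predicted, with about 6 N/mm stiffness. I'll ease off a little and slide towards +y.

```bash
python3 -m creep '[[-0.4,0,0,0,0,0,10],[0,-1.5,0,0,0,0,10],[0,-1.5,0,0,0,0,10],[0,-1.5,0,0,0,0,10],[0,-1.5,0,0,0,0,10]]'
python3 -m creep '[[0,-1.5,0,0,0,0,10],[0,-1.5,0,0,0,0,10]]'
```

```text
time: 9.6
position: [0.5058, 0.1045, 0.3235]
tool_rot: [2.222, -0.004, -2.218]
ft_force: [-1.3, -3.5, 6.0]
grip_width: 0.226
time: 9.8
position: [0.5059, 0.1075, 0.3235]
tool_rot: [2.223, -0.004, -2.218]
ft_force: [0.1, -3.2, 5.5]
grip_width: 0.221
```

```bash
python3 -m creep '[[0,-1.5,0.1,0,0,0,10],[0,-1.5,0,0,0,0,10],[0,-1.5,0,0,0,0,10]]'
python3 -m creep '[[0,-1.5,0.1,0,0,0,10],[0,-1.5,0,0,0,0,10],[0,-1.5,0,0,0,0,10]]'
```

```text
time: 10.1
position: [0.5059, 0.112, 0.3235]
tool_rot: [2.223, -0.004, -2.218]
ft_force: [-0.6, -3.4, 5.4]
grip_width: 0.223
time: 10.4
position: [0.5058, 0.1165, 0.3235]
tool_rot: [2.223, -0.004, -2.218]
ft_force: [0.5, -4.2, 5.2]
grip_width: 0.224
```

```bash
python3 -m creep '[[0,-1.5,0.1,0,0,0,10],[0,-1.5,0,0,0,0,10],[0,-1.5,0,0,0,0,10]]'
```

```text
time: 10.7
position: [0.5057, 0.121, 0.3235]
tool_rot: [2.223, -0.004, -2.218]
ft_force: [-0.3, -4.0, 5.3]
grip_width: 0.222
```

```bash
python3 -m creep '[[0,-1.5,0.1,0,0,0,10],[0,-1.5,0,0,0,0,10],[0,-1.5,0,0,0,0,10]]'
```

```text
time: 11.0
position: [0.5056, 0.1255, 0.3235]
tool_rot: [2.223, -0.004, -2.218]
ft_force: [-0.0, -4.7, 5.3]
grip_width: 0.229
```

```bash
python3 -m creep '[[0,-1.5,0.1,0,0,0,10],[0,-1.5,0,0,0,0,10],[0,-1.5,0,0,0,0,10]]'
```

```text
time: 11.3
position: [0.5055, 0.13, 0.3234]
tool_rot: [2.223, -0.004, -2.218]
ft_force: [0.0, -3.1, 4.9]
grip_width: 0.224
```

```bash
python3 -m creep '[[0,-1.5,0.1,0,0,0,10],[0,-1.5,0,0,0,0,10],[0,-1.5,0,0,0,0,10]]'
```

```text
time: 11.6
position: [0.5054, 0.1345, 0.3235]
tool_rot: [2.223, -0.004, -2.218]
ft_force: [-0.2, -3.6, 6.0]
grip_width: 0.22
```

```bash
python3 -m creep '[[0,-1.5,0.1,0,0,0,10],[0,-1.5,0,0,0,0,10],[0,-1.5,0,0,0,0,10]]'
```

```text
time: 11.9
position: [0.5053, 0.139, 0.3235]
tool_rot: [2.223, -0.004, -2.218]
ft_force: [-0.6, -3.9, 4.9]
grip_width: 0.221
```

```bash
python3 -m creep '[[0,-1.5,0.1,0,0,0,10],[0,-1.5,0,0,0,0,10],[0,-1.5,0,0,0,0,10]]'
```

```text
time: 12.2
position: [0.5052, 0.1435, 0.3235]
tool_rot: [2.223, -0.004, -2.218]
ft_force: [0.1, -2.7, 5.9]
grip_width: 0.228
```

```bash
python3 -m creep '[[0,-1.5,0.1,0,0,0,10],[0,-1.5,0,0,0,0,10],[0,-1.5,0,0,0,0,10]]'
```

```text
time: 12.5
position: [0.5051, 0.1481, 0.3234]
tool_rot: [2.223, -0.004, -2.218]
ft_force: [1.3, -2.6, 4.8]
grip_width: 0.227
```

```bash
python3 -m creep '[[0,-1.5,0.1,0,0,0,10],[0,-1.5,0,0,0,0,10],[0,-1.5,0,0,0,0,10]]'
```

```text
time: 12.8
position: [0.504, 0.1542, 0.3221]
tool_rot: [-2.221, -0.001, 2.222]
ft_force: [-0.1, -1.1, 0.6]
grip_width: 0.221
```

It dropped: z fell by 1.3 mm and the force went from 5 to about 1 N near y 0.152–0.154. I'll press slightly deeper, then feel for the socket's centre.

```bash
python3 -m creep '[[0,0,0,0,0,0,10],[0.5,0,0,0,0,0,10],[0.5,0,0,0,0,0,10],[0,0,0,0,0,0,10]]'
```

```text
time: 13.2
position: [0.504, 0.1542, 0.3213]
tool_rot: [-2.221, -0.001, 2.222]
ft_force: [0.4, 0.5, 0.2]
grip_width: 0.218
```

```bash
python3 -m creep '[[0.5,-0.7,0,0,0,0,10],[0.3,-0.7,0,0,0,0,10],[0,0,0,0,0,0,10]]'
```

```text
time: 13.5
position: [0.5042, 0.1551, 0.3206]
tool_rot: [2.221, -0.001, -2.221]
ft_force: [-0.4, -0.9, -0.1]
grip_width: 0.223
```

```bash
python3 -m creep '[[0.5,-0.3,0,0,0,0,10],[0.5,0,0,0,0,0,10],[0.5,0,0,0,0,0,10]]'
```

```text
time: 13.8
position: [0.5043, 0.1554, 0.3193]
tool_rot: [2.221, -0.001, -2.221]
ft_force: [0.0, -2.5, 1.8]
grip_width: 0.22
```

```bash
python3 -m creep '[[0.5,0,0,0,0,0,10],[0.5,0,0,0,0,0,10],[0.5,0,0,0,0,0,10]]'
```

```text
time: 14.1
position: [0.5043, 0.1554, 0.3178]
tool_rot: [2.221, -0.001, -2.221]
ft_force: [-1.3, -2.2, 2.4]
grip_width: 0.223
```

```bash
python3 -m creep '[[0.7,0.8,0,0,0,0,10],[0.7,0.3,0,0,0,0,10],[0.7,0,0,0,0,0,10],[0.7,0,0,0,0,0,10]]'
```

```text
time: 14.5
position: [0.5042, 0.1548, 0.3149]
tool_rot: [-2.222, -0.001, 2.221]
ft_force: [-0.0, -0.9, 1.5]
grip_width: 0.223
```

```bash
python3 -m creep '[[1,0,0,0,0,0,10],[1,0,0,0,0,0,10],[1,0,0,0,0,0,10],[1,0,0,0,0,0,10]]'
```

```text
time: 14.9
position: [0.5042, 0.1547, 0.3109]
tool_rot: [-2.222, -0.001, 2.221]
ft_force: [0.4, 0.5, 1.8]
grip_width: 0.224
```

```bash
python3 -m creep '[[1.2,0,0,0,0,0,10],[1.2,0,0,0,0,0,10],[1.2,0,0,0,0,0,10],[1.2,0,0,0,0,0,10]]'
```

```text
time: 15.3
position: [0.5042, 0.1546, 0.306]
tool_rot: [-2.222, -0.0, 2.221]
ft_force: [1.3, 0.8, 0.7]
grip_width: 0.22
```

```bash
python3 -m creep '[[1.2,0,0,0,0,0,10],[1.2,0,0,0,0,0,10],[1.2,0,0,0,0,0,10],[1.2,0,0,0,0,0,10]]'
```

```text
time: 15.7
position: [0.5042, 0.1545, 0.3013]
tool_rot: [2.222, -0.0, -2.221]
ft_force: [0.5, 0.4, 1.6]
grip_width: 0.225
```

```bash
python3 -m creep '[[1.2,0,0,0,0,0,10],[1.2,0,0,0,0,0,10],[1.2,0,0,0,0,0,10],[1.2,0,0,0,0,0,10]]'
```

```text
time: 16.1
position: [0.5042, 0.1545, 0.2964]
tool_rot: [2.221, -0.0, -2.221]
ft_force: [1.1, 1.0, 1.4]
grip_width: 0.227
```

Seat expected at about 0.2896, 6.8 mm to go.

```bash
python3 -m creep '[[1,0,0,0,0,0,10],[1,0,0,0,0,0,10],[1,0,0,0,0,0,10],[1,0,0,0,0,0,10]]'
python3 -m creep '[[0.5,0,0,0,0,0,10],[0.5,0,0,0,0,0,10],[0.5,0,0,0,0,0,10]]'
```

```text
time: 16.5
position: [0.5042, 0.1544, 0.2925]
tool_rot: [2.222, -0.0, -2.221]
ft_force: [0.8, 2.2, 1.6]
grip_width: 0.221
time: 16.8
position: [0.5042, 0.1544, 0.291]
tool_rot: [2.221, -0.0, -2.221]
ft_force: [1.6, 1.6, 1.9]
grip_width: 0.225
```

```bash
python3 -m creep '[[0.4,0,0,0,0,0,10],[0.4,0,0,0,0,0,10]]'
```

```text
time: 17.0
position: [0.5042, 0.1545, 0.2902]
tool_rot: [2.221, -0.0, -2.221]
ft_force: [1.0, 1.3, 2.2]
grip_width: 0.221
```

```bash
python3 -m creep '[[0.4,0,0,0,0,0,10],[0.4,0,0,0,0,0,10]]'
```

```text
time: 17.2
position: [0.5043, 0.1545, 0.2896]
tool_rot: [2.221, -0.0, -2.221]
ft_force: [-1.0, 0.8, 5.1]
grip_width: 0.223
```

```bash
python3 -m creep '[[0.4,0,0,0,0,0,10],[0.2,0,0,0,0,0,10],[0,0,0,0,0,0,10]]'
python3 -m creep '[[-0.8,0,0,0,0,0,10],[0,0,0,0,0,0,10]]'
```

```text
time: 17.5
position: [0.5043, 0.1545, 0.2895]
tool_rot: [2.222, -0.001, -2.221]
ft_force: [-1.3, 0.1, 5.8]
grip_width: 0.227
time: 17.7
position: [0.5042, 0.1544, 0.2896]
tool_rot: [2.221, -0.0, -2.221]
ft_force: [0.7, 0.5, 3.2]
grip_width: 0.221
```

```bash
python3 -m creep '[[0,0,0,0,0,0,60],[0,0,0,0,0,0,60],[0,0,0,0,0,0,60],[0,0,0,0,0,0,60],[0,0,0,0,0,0,60]]'
python3 -m creep '[[0,0,0,0,0,0,60],[0,0,0,0,0,0,60]]'
python3 -m creep '[[-10,0,0,0,0,0,60],[-20,0,0,0,0,0,60],[-30,0,0,0,0,0,60],[-30,0,0,0,0,0,60],[-30,0,0,0,0,0,60]]'
python3 -m creep '[[0,50,0,0,0,0,60],[0,50,0,0,0,0,60],[0,50,0,0,0,0,60],[0,50,0,0,0,0,60],[0,0,0,0,0,0,60]]'
python3 - <<'E'
from h import *
from bench import get_image
d={}
for n in("scene","top"):
    i=get_image(n);d[n]=i
pickle.dump(d,open("d4.pkl","wb"))
for h in (.04,.0425,.110):
    P=[.5045,.1545,.04+h];print(h,[proj(d[n],P).round(1) for n in d])
cv2.imwrite("pics/c9.png",cv2.convertScaleAbs(cv2.resize(d["scene"]["img"][110:240,310:460,::-1],None,fx=5,fy=4.6),alpha=1.5))
cv2.imwrite("pics/c10.png",cv2.convertScaleAbs(cv2.resize(d["top"]["img"][90:262,125:305,::-1],None,fx=4,fy=3.4),alpha=1.6))
E
```

```text
time: 18.2
position: [0.5041, 0.1544, 0.2894]
tool_rot: [2.221, -0.0, -2.222]
ft_force: [-0.4, 0.6, 0.6]
grip_width: 0.596
time: 18.4
position: [0.5042, 0.1545, 0.2896]
tool_rot: [2.221, -0.0, -2.221]
ft_force: [-0.8, 0.0, -0.1]
grip_width: 0.677
time: 18.9
position: [0.504, 0.1546, 0.4116]
tool_rot: [2.222, 0.0, -2.22]
ft_force: [0.4, -0.6, -0.6]
grip_width: 0.69
time: 19.4
position: [0.5036, -0.0538, 0.4102]
tool_rot: [-2.217, 0.018, 2.217]
ft_force: [-1.2, -0.6, -0.8]
grip_width: 0.692
0.04 [array([383.3, 169.5]), array([178.1, 227.3])]
0.0425 [array([383.4, 168.7]), array([177.9, 227.2])]
0.11 [array([387.6, 146.6]), array([171.9, 225.1])]
```

View pics/c9.png

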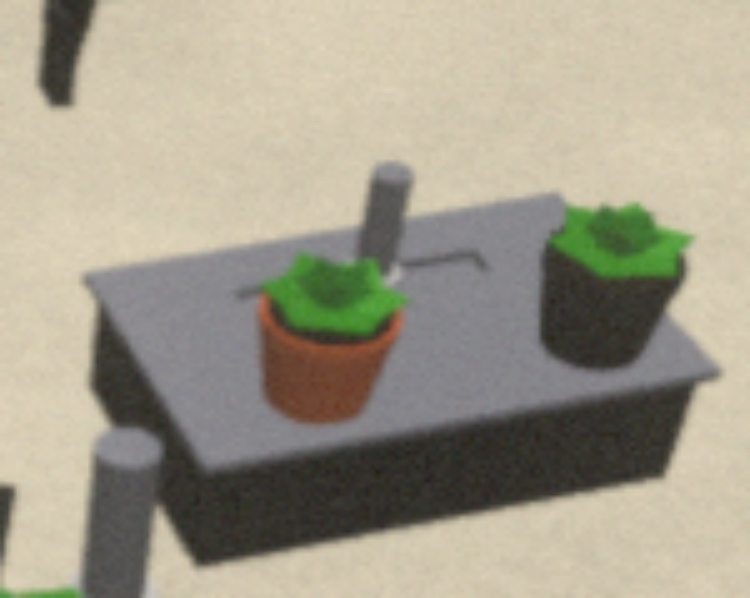

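View pics/c10.png

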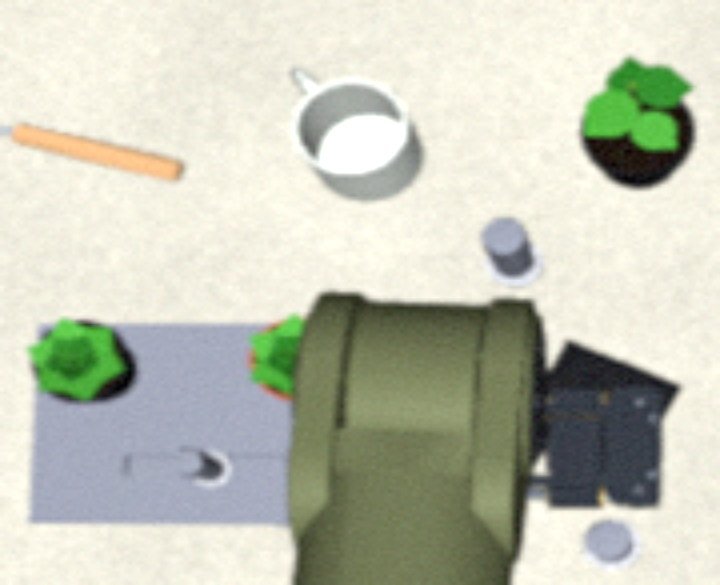

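Run:
```python
from h import *
d=pickle.load(open("d4.pkl","rb"))
a=cv2.resize(d["scene"]["img"][140:178,365:405,::-1],None,fx=12,fy=12,interpolation=cv2.INTER_CUBIC);b=cv2.resize(d["top"]["img"][210:242,150:200,::-1],None,fx=14,fy=14,interpolation=cv2.INTER_CUBIC)
b=cv2.convertScaleAbs(b,alpha=3,beta=-140)
for h in (.04,.11):
    p=(proj(d["top"],[.5045,.1545,.04+h])-[150,210]+.5)*14;cv2.circle(b,tuple(int(x) for x in p),3,(0,0,255),-1)
    r=10 if h>.1 else 14
    q=(proj(d["top"],[.5045,.1545+r/1000,.04+h])-[150,210]+.5)*14;cv2.circle(b,tuple(int(x) for x in p),int(np.linalg.norm(q-p)),(0,0,255),1)
cv2.imwrite("pics/c11.png",cv2.convertScaleAbs(a,alpha=1.6));cv2.imwrite("pics/c12.png",b)
```

```text
(no output)
```

View pics/c11.png

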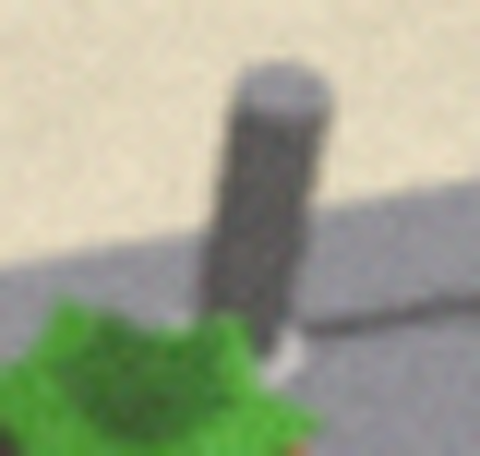

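View pics/c12.png

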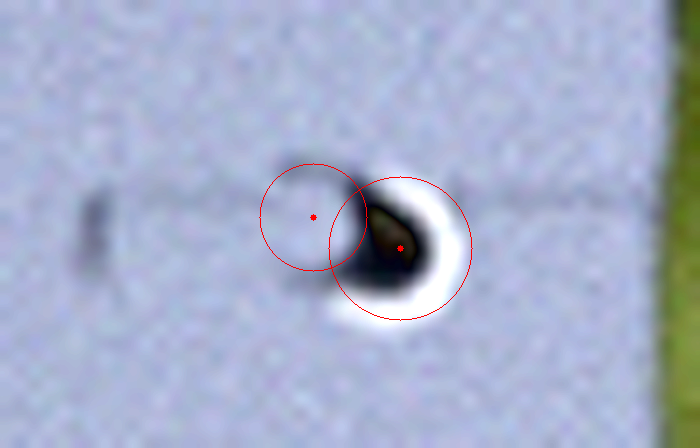

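Both views show the stick upright. The handle top is at scene (388.6,147.4), within 1 px of the seated prediction, and the white collar lies on the cover (top 178,227). The pots haven't shifted and the gripper is clear, so I'll hand in.

```bash
python3 -m creep '[[0,0,0,0,0,0,60],[0,0,0,0,0,0,60]]'; python3 -c "
from bench import ctrl; print(ctrl.close_job())"
```

```text
time: 19.7
position: [0.5043, -0.0437, 0.41]
tool_rot: [2.22, 0.004, -2.219]
ft_force: [-0.1, -0.1, 0.4]
grip_width: 0.689
the job is handed in; nothing more can be done
None
```

I fitted the stick into the tray's socket and handed the job in at about 19.7 s of the 72 s allowed; the hand-in gave no verdict.

**What I did:**
- I took the smallest stick from its stand and touched its tip down about 15 mm from groove end a.
- I slid it along at about 5–6 N. The highest tray force I read was 8.3 N, at touchdown.
- The tip dropped into the socket at y ≈ 0.154 m, about 4 mm past the groove's middle. I centred it there and pressed at about 2 N, then released it once the collar met the cover at 5–6 N.

**Last checks:**
- **Depth:** the tool went down 34.1 mm from the groove floor, where 34 mm was expected.
- **Pose:** in both pictures the handle top and collar lie within about 1 px of where an upright, seated stick should be. In the scene view, pot_b hides part of the collar.
- **Bystanders:** both pots stand where they were in the scene view. The arm hid part of pot_b in the top view. I saw the mug and seed pot in place in that view, but did not look at the bottle again; the arm passed above it and felt no contact.
- **Disagreement:** the scene camera was off by about 1 px (up to 1.5) at the tray corners. I allowed for that; no check failed.

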